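Find the concealed release of the cash drawer by feel and press it

ROBOT

A 6-joint arm with a two-finger parallel gripper is mounted at the origin on the work surface. World frame = base frame: x ahead of the robot, y to its left, z up, the work surface at z = 0. Lengths are in mm, angles in rad, forces in N, time in s.
With the tool pointing down it reaches from about 425 to 925 mm from the base axis. Payload 12.5 kg.
Tool frame: the origin (TCP) lies at the very end of the fingers, on their centre line; the grasp point (between the pads) lies 19 mm behind it (arm.hold_point_z is the distance from the TCP to the grasp point, in mm); z points along the fingers, y is the direction in which the jaws open and shut (so a half turn about z gives the same grasp; the last joint's range is limited). The gripper opens to 85 mm and grips with 20 to 120 N. Pads are 22 mm wide; open, the fingers measure 114 mm over their backs; the gripper's body (76 mm by 85 mm) begins 54 mm behind the grasp point. The pads swing forward as they close: fully open they stand 13 mm farther back than shut.
Start: joints at [1.001, 0.491, 1.559, -0, 1.092, -0.106], TCP at [279.582, 559.002, 199.527] pointing down, gripper open.
Joint ranges: [-3.1, 3.1], [-0.84, 2.19], [0.05, 2.79], [-1.13, 4.28], [0.06, 2.93], [-2.69, 2.69]. Speed limits (rad/s): [2.22, 2.22, 2.79, 3.14, 3.14, 3.14].

INTERFACE

Orientations are given as a rotation vector (axis times angle).
In Python, from workcell import arm gives the robot as it stands.
- The arm moves only by the tool play_rows, never from a script. Its argument "deltas" is a list of rows, each an object of numbers: "tx", "ty", "tz": the shift along the tool's x, y, z in mm; "wx", "wy", "wz": the turn, a rotation vector about the tool's x, y, z in rad; "fingers": the opening, from 0 (shut) to 1 (fully open). In form: [{"tx": .., "ty": .., "tz": .., "wx": .., "wy": .., "wz": .., "fingers": ..}, ...]. A call has 1 to 10 rows; each row is the pose to reach, as a shift and turn from the pose commanded when the call began, along the tool's axes at that moment; what a row does not reach only later rows make up. A row lasts 1/10 s, in which the tool goes at most 50 mm and 8.59 degrees, less where a joint would pass 70% of its speed; a pose out of reach is approached as far as the arm can. A call with a gripper value outside its range is refused whole. The fingers move at their own pace and stop on an object; the grip force is fixed at half the most. Time passes only in rows, so rows that repeat a pose let the fingers close. It gives the time, the measured TCP pose, the force and the opening at its end, in the units of the state.
- arm.read_state(): the state, without advancing time (a new reading comes with each control period).
- arm.get_image(name): name is "scene" or "top"; returns a dict with "image" (400x640x3 uint8, red, green, blue), "fx", "fy", "cx", "cy" (pixels), "k1" (the pictures are not rectified: a ray, as slopes to the right and down, at radius r is drawn at 1 + k1 r^2 times it, then the intrinsics apply), "extrinsics" (4x4, takes a point from world to camera coordinates). Camera axes: x right, y down, z forward; pixel columns grow to the right and rows downward; lengths in mm; the calibration is good to about 2 mm. A picture is of the moment at which its call begins. There is no depth.
- arm.sign_off(): hands the job in, once; it reports no verdict.
The state is a dict: "clock": time; "joint_pos": joint angles; "joint_velocities": joint speeds; "tau": joint torques, N m; "tool_pos": TCP position; "tool_rot": TCP orientation; "wrist_force": force on the tool from outside, world axes, zero at the start; "ft_torque": the same for the moment, N m; "gripper_width": finger opening in mm.
Only numpy, scipy, OpenCV 4.12 (cv2) and the standard library are available. Lean on these libraries where they do the work, as an engineer would, in place of code of your own. Each camera call takes 0.05 s, during which the arm holds its last target.

TASK

Open the back-office cash drawer by its concealed release: feel along the four identical flush square plates in its top with the closed fingertips to find the one that gives (the other three are fixed blanks), and push that plate gently all the way in, so that it stays in and the drawer pops open. Then take the hand away. Do not pull the drawer by hand, and pick up or shift none of the things standing on or beside it.

Things in the scene. Friction and masses are not known exactly. Their poses are not given: they have to be found in the camera images.
- till: The cash drawer unit: fixed grey steel case 330 (x) x 360 (y) x 100 mm high. Origin at the centre of its underside, z up; its drawer front faces its own -x, towards the robot. In its flat top, 65 mm in front (-x) of the origin, a row along y of four square wells, 50 mm wide, 64 mm apart, sides square to the unit's axes; a closed pair of fingertips fits in.
- plate_a (a point): Centre of the face (unpressed) of the first plate, y = -96 mm in the unit's frame; axes as the unit's. The point does not sink. The plates are alike: dark steel, 48 mm square, face 1.5 mm below the top (98.5 mm above the counter). Three are fixed blanks (they give 1 mm at 12 N, at most 2 mm); one, drawn anew each time, is the release.
- plate_b (a point): The same for the second plate, y = -32 mm.
- plate_c (a point): The same for the third plate, y = +32 mm.
- plate_d (a point): The same for the fourth plate, y = +96 mm.
- release (a joint): How far the release plate is pushed in (m): 0 nearly flush, 0.006 fully in. It starts to sink at about 3 N, meets a firm stop at 6 mm, and stays where it is pushed. The value does not tell which plate it is.
- till_drawer: The black drawer with a 340 x 64 mm flat front. Its frame coincides with the unit's when shut; it moves along the unit's -x, 4 mm for each mm of the release plate, 24 mm when the plate is fully in. Its front then stands out below the top of the case.
- paper_roll: Bystander: loose upright roll of receipt paper, 54 mm across, 56 mm high, on the rear part of the unit's top. Origin at the centre of its underside.
- stamp: Bystander: loose hand stamp, 50 x 30 mm foot, 58 mm high, on the rear part of the unit's top. Origin at the centre of its underside.
- carton: Bystander: loose white carton 100 x 70 x 60 mm high, on the counter beside the unit. Origin at the centre of its underside.
- hard_case: Bystander: loose black hard case 120 x 70 x 50 mm high, on the counter at the other side. Origin at the centre of its underside.

How it is judged:
By the outcome, as a careful person would: the job done as asked, in the order asked, and still so for the second after the job is handed in, with the robot touching nothing.
It also fails if it takes over 45 s, if anything falls off the work surface, if the arm or the gripper's body presses on something with over 40 N, if the wrist force passes 120 N, or if a joint passes its speed limit or range.

## Working session

There is one attempt and no reset: what is moved stays moved. The work goes in short steps, Python scripts to look and compute and a tool call to move; the robot and the scene stay as the last step left them, time stands still between calls to the robot, and variables do not carry over. Pictures are saved under pics/ and viewed, and the job is handed in when it is done.

Besides the shell and the picture viewer there is one more tool, called by a JSON object that holds its "api" and its "payload", one argument or row to a line. play_rows: Moves the arm, as the interface text tells. Its arguments: {"type":"object","properties":{"deltas":{"type":"array"}},"required":["deltas"]}

```bash
mkdir -p pics
cat > h.py <<'E'
import numpy as np, cv2
from workcell import arm
def snap(n,f):
    d=arm.get_image(n); cv2.imwrite(f,d["image"][:,:,::-1]); return d
def ray(d,uv):
    p=np.array([[uv]],float); K=np.array([[d["fx"],0,d["cx"]],[0,d["fy"],d["cy"]],[0,0,1]])
    q=cv2.undistortPoints(p,K,np.array([d["k1"],0,0,0,0.]))[0,0]
    E=np.array(d["extrinsics"]);R=E[:3,:3];t=E[:3,3]
    return -R.T@t, R.T@np.array([q[0],q[1],1])
def onz(d,uv,z):
    o,v=ray(d,uv); return o+v*(z-o[2])/v[2]
E
python3 - <<'E'
from h import *
import pickle
D={n:snap(n,f"pics/{n}0.png") for n in("scene","top")}
pickle.dump(D,open("d0.pkl","wb"))
for n in D: print(n,{k:v for k,v in D[n].items() if k!="image"})
print(arm.read_state())
E
```

```text
scene {'fx': 397.19587077405805, 'fy': 397.19587077405805, 'cx': 327.01378232750886, 'cy': 201.50904046988015, 'k1': -0.005657112286513847, 'extrinsics': array([[ 3.59894423e-01,  9.32992897e-01, -5.08114110e-04,
        -2.29787879e+02],
       [ 8.02574605e-01, -3.09864247e-01, -5.09762838e-01,
        -4.54570918e+02],
       [-4.75762554e-01,  1.83053003e-01, -8.60314821e-01,
         1.23331252e+03],
       [ 0.00000000e+00,  0.00000000e+00,  0.00000000e+00,
         1.00000000e+00]])}
top {'fx': 511.3166184977179, 'fy': 511.3166184977179, 'cx': 309.1450494535181, 'cy': 189.24730534260797, 'k1': -0.057309687544779116, 'extrinsics': array([[-1.19348497e-02, -9.99916590e-01, -4.93690586e-03,
         3.52437156e+01],
       [-9.96232269e-01,  1.23147255e-02, -8.58464501e-02,
         6.20243506e+02],
       [ 8.59000863e-02,  3.89374044e-03, -9.96296148e-01,
         1.15321759e+03],
       [ 0.00000000e+00,  0.00000000e+00,  0.00000000e+00,
         1.00000000e+00]])}
{'clock': 0.1, 'joint_pos': array([ 1.00139797e+00,  4.91503375e-01,  1.55937583e+00,  2.42339047e-05,
        1.09168472e+00, -1.05570500e-01]), 'joint_velocities': array([-2.00138781e-04,  7.86300320e-05, -1.21538414e-03,  1.84474603e-03,
        1.00401485e-03,  1.22774329e-03]), 'tau': array([ 2.80524771e-03, -6.19448018e+01, -2.62028021e+01, -4.90080595e-05,
        2.82482251e-03,  6.81657141e-06]), 'tool_pos': array([279.44856517, 558.80294586, 198.9880081 ]), 'tool_rot': array([-7.22004080e-01, -3.05714972e+00,  1.42827325e-03]), 'wrist_force': array([-0.71419938,  0.41742164,  0.99701818]), 'ft_torque': array([0.00261686, 0.01179464, 0.02021058]), 'gripper_width': 85.02135438748468}
```

View pics/scene0.png

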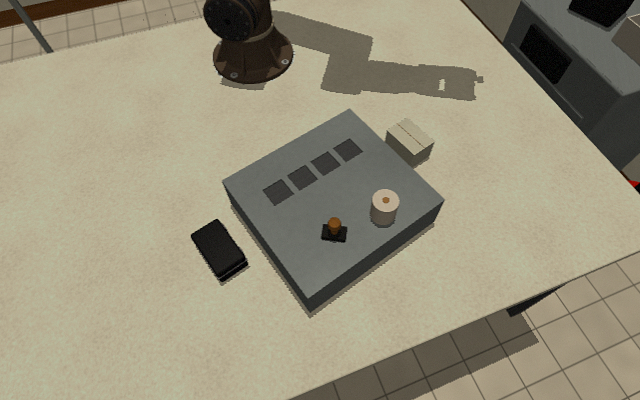

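View pics/top0.png

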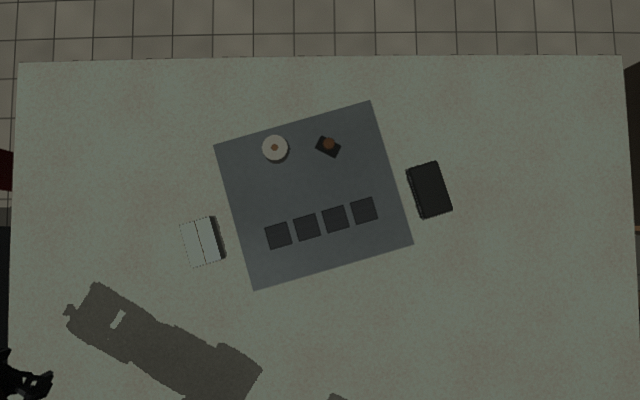

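The top view shows the four plates at about (278,236), (307,227), (335,218) and (364,210). The paper roll is at (275,147), the stamp at (328,146), the carton at (203,241) and the hard case at (429,190). Image left is +y, so the leftmost plate is d.

```bash
cat > m.py <<'E'
from h import *
import pickle
D=pickle.load(open("d0.pkl","rb"))
P={}
for n,s in (("top",[(364,210),(335,218),(307,227),(278,236)]),("scene",[(278,192),(302,177),(326,163),(348,150)])):
    d=D[n]; g=cv2.cvtColor(d["image"],cv2.COLOR_RGB2GRAY)
    print(n,[int(g[y,x]) for x,y in s], g[190,300] if n=="top" else g[220,290])
    ref=float(g[190,300] if n=="top" else g[200,320]); pl=np.mean([g[y,x] for x,y in s])
    m=(g<(ref+pl)/2).astype(np.uint8)
    N,L,S,C=cv2.connectedComponentsWithStats(m,connectivity=4)
    pts=[]
    for x,y in s:
        l=L[y,x]; cs,_=cv2.findContours((L==l).astype(np.uint8),0,2)
        r=cv2.minAreaRect(max(cs,key=cv2.contourArea)); w=onz(d,C[l],98.5); pts.append(w); print(S[l,4],C[l].round(1),np.round(r[1],1),w.round(1))
    pts=np.array(pts); P[n]=pts
    # far from rank: fit spacing 64
    k=np.array([-1.5,-.5,.5,1.5])*64
    v=(k[:,None]*pts).sum(0)/(k@k); print("scale",np.linalg.norm(v),"yaw",np.arctan2(-v[0],v[1]),"mid",pts.mean(0))
# case outline
d=D["top"]
for n,c in (("top",[(214,145),(370,100),(414,244),(254,291)]),("scene",[(223,183),(349,109),(443,199),(309,300)])):
    print(n,[onz(D[n],p,100).round(0) for p in c])
E
python3 m.py
```

```text
top [34, 35, 37, 38] 66
554 [363.6 210.4] [23.8 23.4] [567.2 -89.5  98.5]
557 [335.1 218.7] [23.8 23.4] [550.1 -27.8  98.5]
557 [306.6 226.9] [23.8 23.6] [533.1  33.8  98.5]
556 [278.  235.2] [23.6 23.6] [516.   95.6  98.5]
scale 1.000472911911622 yaw 0.26989423346956676 mid [541.59709658   3.0315678   98.5       ]
scene [57, 59, 58, 57] 108
454 [277.7 191.8] [20.  24.5] [568.8 -87.7  98.5]
425 [301.9 177.1] [19.6 24. ] [551.5 -26.   98.5]
400 [325.2 163.1] [19.3 23.6] [534.2  35.8  98.5]
372 [347.5 149.6] [21.9 19.4] [516.8  97.8  98.5]
scale 1.0034338157603935 yaw 0.2729643857252776 mid [542.83222533   4.97311429  98.5       ]
top [array([714., 234., 100.]), array([ 810., -109.,  100.]), array([ 493., -196.,  100.]), array([398., 148., 100.])]
scene [array([ 505., -193.,  100.]), array([402., 150., 100.]), array([715., 237., 100.]), array([ 818., -105.,  100.])]
```

```bash
cat > t.py <<'E'
from h import *
from scipy.spatial.transform import Rotation as Rn
import sys
PL=dict(a=(568.0,-88.6),b=(550.8,-26.9),c=(533.6,34.8),d=(516.4,96.7))
s=arm.read_state(); R=Rn.from_rotvec(s["tool_rot"]); p=s["tool_pos"]
g=np.array([*PL[sys.argv[1]],float(sys.argv[2])])
c,q=np.cos(.271),np.sin(.271)
T=Rn.from_matrix(np.array([[-q,c,0],[c,q,0],[0,0,-1]]).T if 0 else np.column_stack([[-q,c,0],[c,q,0],[0,0,-1]]))
print("pos",p.round(2),"F",s["wrist_force"].round(2),"clk",s["clock"],"w",s["gripper_width"])
print("t",R.inv().apply(g-p).round(1),"w",(R.inv()*T).as_rotvec().round(4))
E
python3 t.py d 125
```

```text
pos [279.45 558.8  198.99] F [-0.71  0.42  1.  ] clk 0.1 w 85.02135438748468
t [-418.7 -307.2   74.2] w [-1.00e-03  3.00e-04  8.36e-01]
```

{"api": "play_rows", "payload": {
  "deltas": [
    {"tx": -38, "ty": -28, "tz": 0, "wz": 0.08, "fingers": 0},
    {"tx": -76, "ty": -56, "tz": 0, "wz": 0.16, "fingers": 0},
    {"tx": -114, "ty": -84, "tz": 0, "wz": 0.24, "fingers": 0},
    {"tx": -152, "ty": -112, "tz": 0, "wz": 0.32, "fingers": 0},
    {"tx": -190, "ty": -140, "tz": 0, "wz": 0.4, "fingers": 0},
    {"tx": -228, "ty": -167, "tz": 0, "wz": 0.48, "fingers": 0},
    {"tx": -266, "ty": -195, "tz": 0, "wz": 0.56, "fingers": 0},
    {"tx": -304, "ty": -223, "tz": 0, "wz": 0.64, "fingers": 0},
    {"tx": -342, "ty": -251, "tz": 10, "wz": 0.72, "fingers": 0},
    {"tx": -380, "ty": -279, "tz": 20, "wz": 0.8, "fingers": 0}
  ]
}}

```text
validation failed for argument at $.de...
```

```bash
python3 t.py d 120
```

```text
pos [279.45 558.8  198.99] F [-0.71  0.42  1.  ] clk 0.1 w 85.02135438748468
t [-418.7 -307.2   79.2] w [-1.00e-03  3.00e-04  8.36e-01]
```

{"api": "play_rows", "payload": {
  "deltas": [
    {"tx": -38, "ty": -28, "tz": 0, "wx": 0, "wy": 0, "wz": 0.08, "fingers": 0},
    {"tx": -76, "ty": -56, "tz": 0, "wx": 0, "wy": 0, "wz": 0.16, "fingers": 0},
    {"tx": -114, "ty": -84, "tz": 0, "wx": 0, "wy": 0, "wz": 0.24, "fingers": 0},
    {"tx": -152, "ty": -112, "tz": 0, "wx": 0, "wy": 0, "wz": 0.32, "fingers": 0},
    {"tx": -190, "ty": -140, "tz": 0, "wx": 0, "wy": 0, "wz": 0.4, "fingers": 0},
    {"tx": -228, "ty": -167, "tz": 0, "wx": 0, "wy": 0, "wz": 0.48, "fingers": 0},
    {"tx": -266, "ty": -195, "tz": 0, "wx": 0, "wy": 0, "wz": 0.56, "fingers": 0},
    {"tx": -304, "ty": -223, "tz": 0, "wx": 0, "wy": 0, "wz": 0.64, "fingers": 0},
    {"tx": -342, "ty": -251, "tz": 10, "wx": 0, "wy": 0, "wz": 0.72, "fingers": 0},
    {"tx": -380, "ty": -279, "tz": 20, "wx": 0, "wy": 0, "wz": 0.8, "fingers": 0}
  ]
}}

```text
clock: 1.1
tool_pos: [495.2, 137.6, 179.4]
tool_rot: [1.86, 2.532, 0.001]
wrist_force: [-0.1, 0.8, -0.5]
gripper_width: -0.1
```

```bash
python3 t.py d 115
```

```text
pos [495.23 137.64 179.39] F [-0.12  0.84 -0.48] clk 1.1 w -0.13703293735299882
t [-45.4   7.9  64.4] w [ 0.0006 -0.      0.0327]
```

{"api": "play_rows", "payload": {
  "deltas": [
    {"tx": -23, "ty": 4, "tz": 25, "wx": 0, "wy": 0, "wz": 0.03, "fingers": 0},
    {"tx": -45, "ty": 8, "tz": 50, "wx": 0, "wy": 0, "wz": 0.03, "fingers": 0},
    {"tx": -45, "ty": 8, "tz": 64, "wx": 0, "wy": 0, "wz": 0.03, "fingers": 0},
    {"tx": -45, "ty": 8, "tz": 64, "wx": 0, "wy": 0, "wz": 0.03, "fingers": 0},
    {"tx": -45, "ty": 8, "tz": 64, "wx": 0, "wy": 0, "wz": 0.03, "fingers": 0}
  ]
}}

```text
clock: 1.6
tool_pos: [515.8, 99.2, 115.7]
tool_rot: [-1.893, -2.507, 0.0]
wrist_force: [-0.1, 0.1, 0.5]
gripper_width: -0.1
```

```bash
python3 t.py d 100; python3 -c "
from h import *
snap('scene','pics/s1.png');d=cv2.imread('pics/s1.png');cv2.imwrite('pics/s1c.png',cv2.resize(d[70:270,200:460],None,fx=3,fy=3)[:600,:780])"
```

```text
pos [515.8   99.16 115.68] F [-0.09  0.11  0.49] clk 1.6 w -0.10047306642864061
t [-2.5 -0.1 15.7] w [-0.0004 -0.0002  0.0061]
```

View pics/s1c.png

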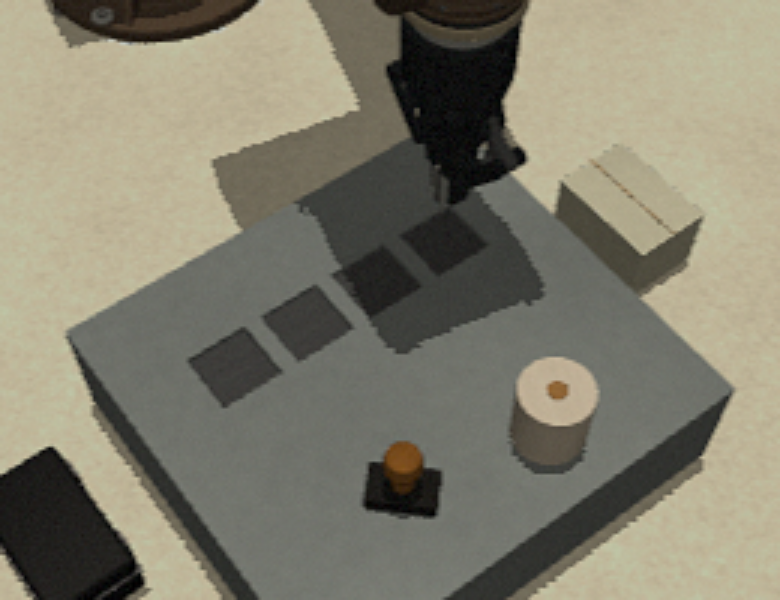

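The fingertips, at about (455,195) in the crop, hang over plate d. Next I'll move down to just above it.

{"api": "play_rows", "payload": {
  "deltas": [
    {"tx": -2, "ty": 0, "tz": 7, "wx": 0, "wy": 0, "wz": 0, "fingers": 0},
    {"tx": -2, "ty": 0, "tz": 14, "wx": 0, "wy": 0, "wz": 0, "fingers": 0},
    {"tx": -2, "ty": 0, "tz": 16, "wx": 0, "wy": 0, "wz": 0, "fingers": 0},
    {"tx": -2, "ty": 0, "tz": 16, "wx": 0, "wy": 0, "wz": 0, "fingers": 0}
  ]
}}

```text
clock: 2.05
tool_pos: [516.2, 97.2, 99.2]
tool_rot: [-1.893, -2.507, 0.001]
wrist_force: [0.2, 0.1, -0.4]
gripper_width: 0.0
```

{"api": "play_rows", "payload": {
  "deltas": [
    {"tx": 0, "ty": 0, "tz": 0.5, "wx": 0, "wy": 0, "wz": 0, "fingers": 0},
    {"tx": 0, "ty": 0, "tz": 1, "wx": 0, "wy": 0, "wz": 0, "fingers": 0},
    {"tx": 0, "ty": 0, "tz": 1, "wx": 0, "wy": 0, "wz": 0, "fingers": 0}
  ]
}}

```text
clock: 2.35
tool_pos: [516.5, 97.1, 98.6]
tool_rot: [1.893, 2.507, 0.0]
wrist_force: [-0.1, 0.3, 0.3]
gripper_width: 0.1
```

{"api": "play_rows", "payload": {
  "deltas": [
    {"tx": 0, "ty": 0, "tz": 0.5, "wx": 0, "wy": 0, "wz": 0, "fingers": 0},
    {"tx": 0, "ty": 0, "tz": 0.5, "wx": 0, "wy": 0, "wz": 0, "fingers": 0},
    {"tx": 0, "ty": 0, "tz": 0.5, "wx": 0, "wy": 0, "wz": 0, "fingers": 0}
  ]
}}

```text
clock: 2.65
tool_pos: [516.4, 97.1, 98.0]
tool_rot: [-1.893, -2.507, -0.0]
wrist_force: [0.1, -0.5, 0.1]
gripper_width: -0.2
```

{"api": "play_rows", "payload": {
  "deltas": [
    {"tx": 0, "ty": 0, "tz": 0.5, "wx": 0, "wy": 0, "wz": 0, "fingers": 0},
    {"tx": 0, "ty": 0, "tz": 0.5, "wx": 0, "wy": 0, "wz": 0, "fingers": 0}
  ]
}}

```text
clock: 2.85
tool_pos: [516.4, 97.1, 97.5]
tool_rot: [-1.893, -2.507, -0.0]
wrist_force: [0.1, -1.1, 0.3]
gripper_width: -0.2
```

{"api": "play_rows", "payload": {
  "deltas": [
    {"tx": 0, "ty": 0, "tz": 0.5, "wx": 0, "wy": 0, "wz": 0, "fingers": 0},
    {"tx": 0, "ty": 0, "tz": 0.5, "wx": 0, "wy": 0, "wz": 0, "fingers": 0}
  ]
}}

```text
clock: 3.05
tool_pos: [516.4, 97.1, 96.9]
tool_rot: [-1.893, -2.507, -0.0]
wrist_force: [0.3, 0.1, -0.5]
gripper_width: -0.1
```

{"api": "play_rows", "payload": {
  "deltas": [
    {"tx": 0, "ty": 0, "tz": 0.5, "wx": 0, "wy": 0, "wz": 0, "fingers": 0},
    {"tx": 0, "ty": 0, "tz": 0.5, "wx": 0, "wy": 0, "wz": 0, "fingers": 0}
  ]
}}

```text
clock: 3.25
tool_pos: [516.4, 97.1, 96.5]
tool_rot: [1.893, 2.507, 0.0]
wrist_force: [-0.2, -0.0, 0.2]
gripper_width: 0.2
```

{"api": "play_rows", "payload": {
  "deltas": [
    {"tx": 0, "ty": 0, "tz": 0.5, "wx": 0, "wy": 0, "wz": 0, "fingers": 0},
    {"tx": 0, "ty": 0, "tz": 0.5, "wx": 0, "wy": 0, "wz": 0, "fingers": 0}
  ]
}}

```text
clock: 3.45
tool_pos: [516.4, 97.1, 95.9]
tool_rot: [-1.893, -2.507, -0.0]
wrist_force: [1.5, 1.2, -0.1]
gripper_width: 0.1
```

{"api": "play_rows", "payload": {
  "deltas": [
    {"tx": 0, "ty": 0, "tz": 0.5, "wx": 0, "wy": 0, "wz": 0, "fingers": 0},
    {"tx": 0, "ty": 0, "tz": 0.5, "wx": 0, "wy": 0, "wz": 0, "fingers": 0}
  ]
}}

```text
clock: 3.65
tool_pos: [516.4, 97.1, 95.4]
tool_rot: [-1.893, -2.507, -0.0]
wrist_force: [-0.9, 0.2, -0.3]
gripper_width: 0.2
```

```bash
python3 t.py d 98.5; python3 -c "
from h import *
snap('scene','pics/s2.png');d=cv2.imread('pics/s2.png');cv2.imwrite('pics/s2c.png',cv2.resize(d[80:220,240:430],None,fx=4,fy=4))
snap('top','pics/t2.png');d=cv2.imread('pics/t2.png');cv2.imwrite('pics/t2c.png',cv2.resize(d[190:320,200:400],None,fx=4,fy=4))"
```

```text
pos [516.38  97.08  95.44] F [-0.94  0.25 -0.33] clk 3.65 w 0.15191544074092653
t [-0.4 -0.1 -3.1] w [-0.     -0.0001  0.0059]
```

View pics/s2c.png

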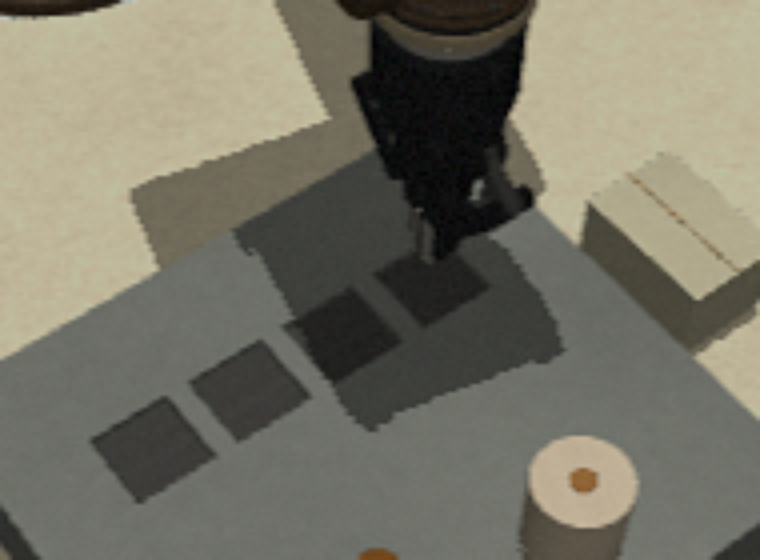

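View pics/t2c.png

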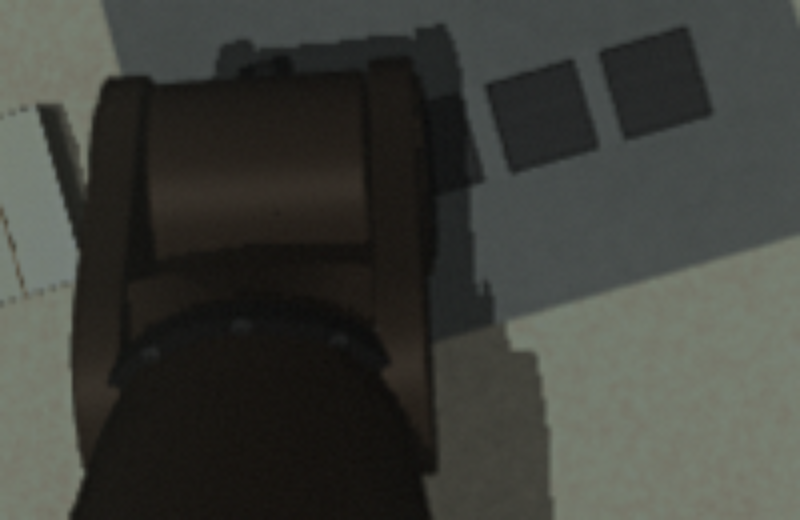

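The tip, at about (435,260) in the crop, is still a few mm above the plate d centre at (430,278). I'll keep moving down slowly.

{"api": "play_rows", "payload": {
  "deltas": [
    {"tx": 0, "ty": 0, "tz": 0.5, "wx": 0, "wy": 0, "wz": 0, "fingers": 0},
    {"tx": 0, "ty": 0, "tz": 0.5, "wx": 0, "wy": 0, "wz": 0, "fingers": 0}
  ]
}}

```text
clock: 3.95
tool_pos: [516.4, 97.1, 95.0]
tool_rot: [-1.893, -2.507, -0.0]
wrist_force: [-0.1, -0.6, 0.2]
gripper_width: 0.1
```

{"api": "play_rows", "payload": {
  "deltas": [
    {"tx": 0, "ty": 0, "tz": 0.5, "wx": 0, "wy": 0, "wz": 0, "fingers": 0},
    {"tx": 0, "ty": 0, "tz": 0.5, "wx": 0, "wy": 0, "wz": 0, "fingers": 0}
  ]
}}

```text
clock: 4.15
tool_pos: [516.4, 97.1, 94.4]
tool_rot: [-1.893, -2.507, -0.0]
wrist_force: [0.2, 0.4, 0.4]
gripper_width: 0.2
```

{"api": "play_rows", "payload": {
  "deltas": [
    {"tx": 0, "ty": 0, "tz": 0.5, "wx": 0, "wy": 0, "wz": 0, "fingers": 0},
    {"tx": 0, "ty": 0, "tz": 0.5, "wx": 0, "wy": 0, "wz": 0, "fingers": 0}
  ]
}}

```text
clock: 4.35
tool_pos: [516.4, 97.1, 93.9]
tool_rot: [-1.893, -2.507, -0.0]
wrist_force: [-0.3, -0.6, 0.6]
gripper_width: -0.1
```

{"api": "play_rows", "payload": {
  "deltas": [
    {"tx": 0, "ty": 0, "tz": 0.5, "wx": 0, "wy": 0, "wz": 0, "fingers": 0},
    {"tx": 0, "ty": 0, "tz": 0.5, "wx": 0, "wy": 0, "wz": 0, "fingers": 0}
  ]
}}

```text
clock: 4.55
tool_pos: [516.4, 97.1, 93.4]
tool_rot: [-1.893, -2.507, -0.0]
wrist_force: [0.1, -0.2, -0.0]
gripper_width: -0.1
```

{"api": "play_rows", "payload": {
  "deltas": [
    {"tx": 0, "ty": 0, "tz": 0.5, "wx": 0, "wy": 0, "wz": 0, "fingers": 0},
    {"tx": 0, "ty": 0, "tz": 0.5, "wx": 0, "wy": 0, "wz": 0, "fingers": 0}
  ]
}}

```text
clock: 4.75
tool_pos: [516.4, 97.1, 93.0]
tool_rot: [-1.893, -2.507, -0.0]
wrist_force: [-0.7, -0.8, -0.7]
gripper_width: -0.1
```

```bash
python3 -c "
from h import *
print(arm.read_state())
d=snap('scene','pics/s3.png');d=cv2.imread('pics/s3.png');cv2.imwrite('pics/s3c.png',cv2.resize(d[110:180,310:400],None,fx=8,fy=8,interpolation=2))
d=snap('top','pics/t3.png');d=cv2.imread('pics/t3.png');cv2.imwrite('pics/t3c.png',cv2.resize(d[190:320,200:420],None,fx=3,fy=3)*2)"
```

```text
{'clock': 4.75, 'joint_pos': array([ 6.00390240e-02,  4.92683458e-01,  1.91365443e+00,  1.10664401e-04,
        7.35216722e-01, -2.17027033e-01]), 'joint_velocities': array([-0.00172482, -0.00088326, -0.00268992, -0.0006984 ,  0.00088688,
       -0.00040946]), 'tau': array([-1.40585689e-04, -5.42595971e+01, -1.85049140e+01,  1.09991940e-04,
       -1.46610296e-02,  5.03913702e-05]), 'tool_pos': array([516.39128537,  97.08123021,  92.97732282]), 'tool_rot': array([-1.89349089e+00, -2.50682578e+00, -1.27474818e-04]), 'wrist_force': array([-0.67384601, -0.84535186, -0.73939677]), 'ft_torque': array([-0.0391196 ,  0.01716276,  0.02384317]), 'gripper_width': -0.11514062004750417}
```

View pics/s3c.png

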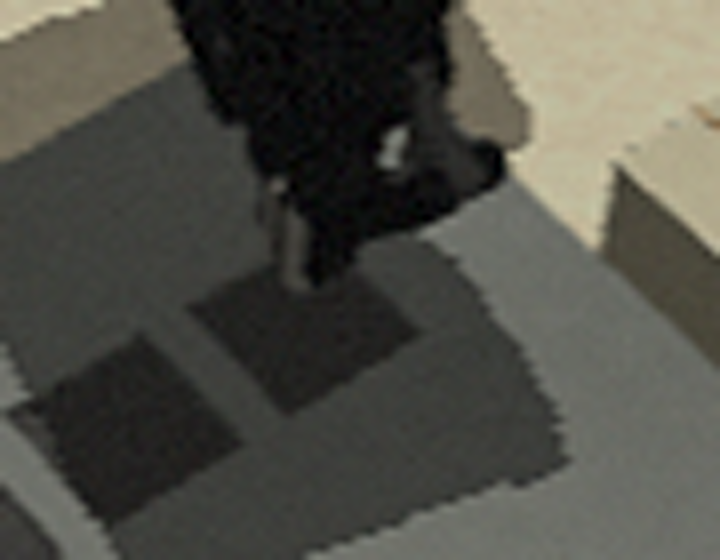

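View pics/t3c.png

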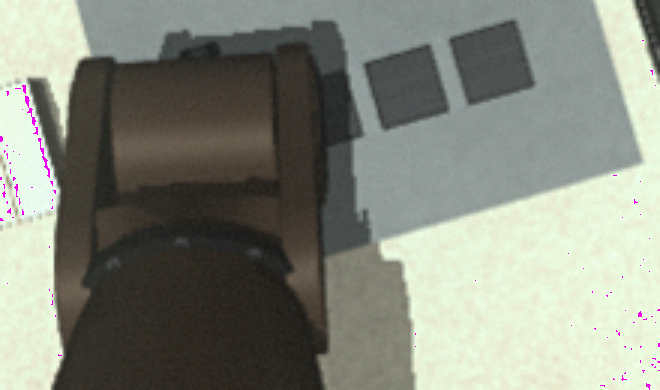

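```bash
python3 -c "
from h import *
import pickle
d=pickle.load(open('d0.pkl','rb'))['scene'];E=d['extrinsics']
def pr(p):
    c=E[:3,:3]@p+E[:3,3]; a=c[:2]/c[2]; a=a*(1+d['k1']*(a@a)); return a*d['fx']+[d['cx'],d['cy']]
c,q=np.cos(.271),np.sin(.271)
for z in (93,98,103,108):
  print(z,'ctr',pr(np.array([516.4,97.1,z])).round(1),[ ((pr(np.array([516.4+c*x-q*y,97.1+q*x+c*y,z]))-[310,110])*8).round(0) for x in(-12,12) for y in (-11,11)])
"
```

```text
93 ctr [347. 151.] [array([241., 320.]), array([300., 284.]), array([292., 373.]), array([351., 337.])]
98 ctr [347.1 149.7] [array([242., 309.]), array([301., 274.]), array([293., 362.]), array([352., 326.])]
103 ctr [347.2 148.3] [array([242., 298.]), array([302., 263.]), array([293., 352.]), array([353., 315.])]
108 ctr [347.3 147. ] [array([243., 288.]), array([303., 252.]), array([294., 341.]), array([354., 304.])]
```

The image puts the tip at about (347.5,146), which is clearly above the plate: if it were touching, it would be drawn lower. There is no force yet either, so I'll continue.

{"api": "play_rows", "payload": {
  "deltas": [
    {"tx": 0, "ty": 0, "tz": 0.5, "wx": 0, "wy": 0, "wz": 0, "fingers": 0},
    {"tx": 0, "ty": 0, "tz": 1, "wx": 0, "wy": 0, "wz": 0, "fingers": 0},
    {"tx": 0, "ty": 0, "tz": 1, "wx": 0, "wy": 0, "wz": 0, "fingers": 0}
  ]
}}

```text
clock: 5.15
tool_pos: [516.4, 97.1, 91.9]
tool_rot: [-1.893, -2.507, -0.0]
wrist_force: [0.1, 0.3, 0.4]
gripper_width: 0.2
```

{"api": "play_rows", "payload": {
  "deltas": [
    {"tx": 0, "ty": 0, "tz": 0.5, "wx": 0, "wy": 0, "wz": 0, "fingers": 0},
    {"tx": 0, "ty": 0, "tz": 1, "wx": 0, "wy": 0, "wz": 0, "fingers": 0},
    {"tx": 0, "ty": 0, "tz": 1, "wx": 0, "wy": 0, "wz": 0, "fingers": 0}
  ]
}}

```text
clock: 5.45
tool_pos: [516.4, 97.1, 90.9]
tool_rot: [-1.894, -2.507, -0.0]
wrist_force: [0.6, -0.2, 0.3]
gripper_width: 0.0
```

{"api": "play_rows", "payload": {
  "deltas": [
    {"tx": 0, "ty": 0, "tz": 0.5, "wx": 0, "wy": 0, "wz": 0, "fingers": 0},
    {"tx": 0, "ty": 0, "tz": 1, "wx": 0, "wy": 0, "wz": 0, "fingers": 0},
    {"tx": 0, "ty": 0, "tz": 1, "wx": 0, "wy": 0, "wz": 0, "fingers": 0}
  ]
}}

```text
clock: 5.75
tool_pos: [516.4, 97.1, 89.9]
tool_rot: [-1.893, -2.507, -0.0]
wrist_force: [-0.5, 0.1, 0.3]
gripper_width: 0.0
```

{"api": "play_rows", "payload": {
  "deltas": [
    {"tx": 0, "ty": 0, "tz": 0.5, "wx": 0, "wy": 0, "wz": 0, "fingers": 0},
    {"tx": 0, "ty": 0, "tz": 1, "wx": 0, "wy": 0, "wz": 0, "fingers": 0},
    {"tx": 0, "ty": 0, "tz": 1, "wx": 0, "wy": 0, "wz": 0, "fingers": 0}
  ]
}}

```text
clock: 6.05
tool_pos: [516.4, 97.1, 88.9]
tool_rot: [-1.893, -2.507, -0.0]
wrist_force: [-0.4, -0.2, 0.9]
gripper_width: 0.1
```

{"api": "play_rows", "payload": {
  "deltas": [
    {"tx": 0, "ty": 0, "tz": 0.5, "wx": 0, "wy": 0, "wz": 0, "fingers": 0},
    {"tx": 0, "ty": 0, "tz": 1, "wx": 0, "wy": 0, "wz": 0, "fingers": 0},
    {"tx": 0, "ty": 0, "tz": 1, "wx": 0, "wy": 0, "wz": 0, "fingers": 0}
  ]
}}

```text
clock: 6.35
tool_pos: [516.4, 97.1, 87.9]
tool_rot: [-1.893, -2.507, -0.0]
wrist_force: [0.1, 0.6, 0.5]
gripper_width: -0.2
```

```bash
python3 -c "
from h import *
d=snap('scene','pics/s4.png');d=cv2.imread('pics/s4.png');cv2.imwrite('pics/s4c.png',np.clip(cv2.resize(d[110:180,310:400],None,fx=8,fy=8,interpolation=2)*1.8,0,255))
"
```

```text
[ WARN:0@1.389] global loadsave.cpp:1063 imwrite_ Unsupported depth image for selected encoder is fallbacked to CV_8U.
```

View pics/s4c.png

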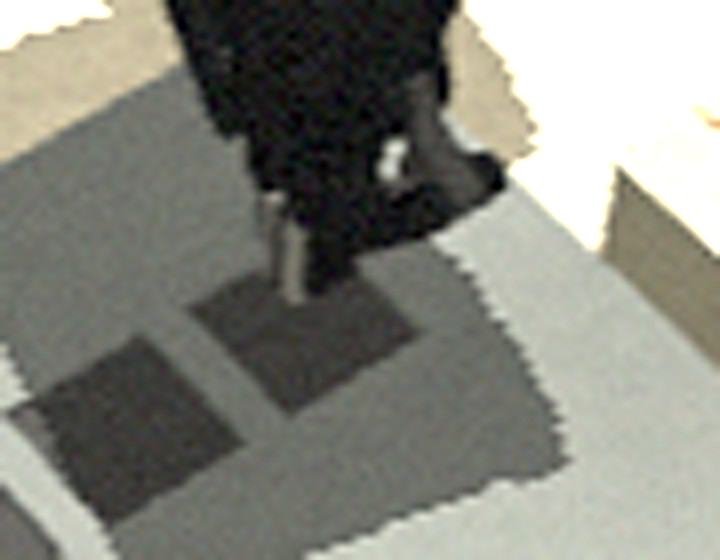

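No contact yet at z 87.9. By image geometry the lower pad corner, at crop (298,303), is still roughly 10–15 mm above the plate. The reported TCP z therefore doesn't match the visible tip, so I'll go by touch.

{"api": "play_rows", "payload": {
  "deltas": [
    {"tx": 0, "ty": 0, "tz": 0.5, "wx": 0, "wy": 0, "wz": 0, "fingers": 0},
    {"tx": 0, "ty": 0, "tz": 1, "wx": 0, "wy": 0, "wz": 0, "fingers": 0}
  ]
}}

```text
clock: 6.6
tool_pos: [516.4, 97.1, 87.0]
tool_rot: [1.893, 2.507, 0.0]
wrist_force: [0.0, -0.6, -0.0]
gripper_width: -0.4
```

{"api": "play_rows", "payload": {
  "deltas": [
    {"tx": 0, "ty": 0, "tz": 0.5, "wx": 0, "wy": 0, "wz": 0, "fingers": 0},
    {"tx": 0, "ty": 0, "tz": 1, "wx": 0, "wy": 0, "wz": 0, "fingers": 0}
  ]
}}

```text
clock: 6.8
tool_pos: [516.4, 97.1, 85.9]
tool_rot: [-1.893, -2.507, -0.0]
wrist_force: [-0.4, -0.5, 0.4]
gripper_width: 0.1
```

{"api": "play_rows", "payload": {
  "deltas": [
    {"tx": 0, "ty": 0, "tz": 0.5, "wx": 0, "wy": 0, "wz": 0, "fingers": 0},
    {"tx": 0, "ty": 0, "tz": 1, "wx": 0, "wy": 0, "wz": 0, "fingers": 0}
  ]
}}

```text
clock: 7.0
tool_pos: [516.4, 97.1, 84.9]
tool_rot: [-1.893, -2.507, -0.0]
wrist_force: [-0.2, -0.4, 0.5]
gripper_width: -0.0
```

{"api": "play_rows", "payload": {
  "deltas": [
    {"tx": 0, "ty": 0, "tz": 0.5, "wx": 0, "wy": 0, "wz": 0, "fingers": 0},
    {"tx": 0, "ty": 0, "tz": 1, "wx": 0, "wy": 0, "wz": 0, "fingers": 0}
  ]
}}

```text
clock: 7.2
tool_pos: [516.4, 97.1, 84.0]
tool_rot: [1.894, 2.507, 0.0]
wrist_force: [-0.3, -0.5, 0.5]
gripper_width: -0.1
```

{"api": "play_rows", "payload": {
  "deltas": [
    {"tx": 0, "ty": 0, "tz": 0.5, "wx": 0, "wy": 0, "wz": 0, "fingers": 0},
    {"tx": 0, "ty": 0, "tz": 1, "wx": 0, "wy": 0, "wz": 0, "fingers": 0}
  ]
}}

```text
clock: 7.4
tool_pos: [516.4, 97.1, 82.9]
tool_rot: [-1.893, -2.507, -0.0]
wrist_force: [0.0, -1.3, 0.3]
gripper_width: -0.2
```

```bash
python3 -c "
from h import *
d=snap('scene','pics/s5.png');d=cv2.imread('pics/s5.png');cv2.imwrite('pics/s5c.png',np.clip(cv2.resize(d[120:170,320:380],None,fx=12,fy=12,interpolation=2)*2.5,0,255).astype(np.uint8))
"
```

```text
(no output)
```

View pics/s5c.png

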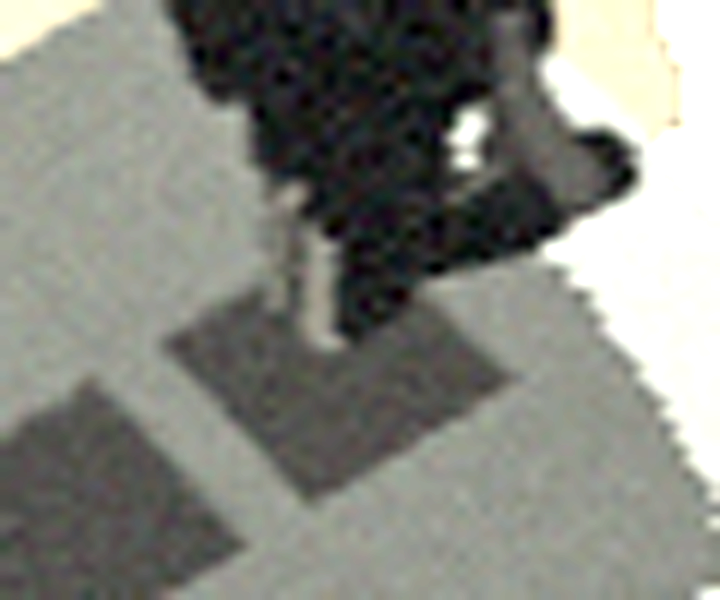

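The pad's lower corner is at crop (333,348), which is px (347.8,149.0). At contact I'd expect about (347,153.5), so roughly 13–20 mm is left. I'll keep moving down.

{"api": "play_rows", "payload": {
  "deltas": [
    {"tx": 0, "ty": 0, "tz": 0.7, "wx": 0, "wy": 0, "wz": 0, "fingers": 0},
    {"tx": 0, "ty": 0, "tz": 1.4, "wx": 0, "wy": 0, "wz": 0, "fingers": 0},
    {"tx": 0, "ty": 0, "tz": 2, "wx": 0, "wy": 0, "wz": 0, "fingers": 0},
    {"tx": 0, "ty": 0, "tz": 2, "wx": 0, "wy": 0, "wz": 0, "fingers": 0}
  ]
}}

```text
clock: 7.85
tool_pos: [516.3, 97.1, 80.9]
tool_rot: [-1.893, -2.507, 0.0]
wrist_force: [-0.1, 0.1, -0.7]
gripper_width: -0.1
```

{"api": "play_rows", "payload": {
  "deltas": [
    {"tx": 0, "ty": 0, "tz": 0.7, "wx": 0, "wy": 0, "wz": 0, "fingers": 0},
    {"tx": 0, "ty": 0, "tz": 1.4, "wx": 0, "wy": 0, "wz": 0, "fingers": 0},
    {"tx": 0, "ty": 0, "tz": 2, "wx": 0, "wy": 0, "wz": 0, "fingers": 0},
    {"tx": 0, "ty": 0, "tz": 2, "wx": 0, "wy": 0, "wz": 0, "fingers": 0}
  ]
}}

```text
clock: 8.25
tool_pos: [516.4, 97.1, 78.9]
tool_rot: [-1.893, -2.507, -0.0]
wrist_force: [0.3, 0.6, -1.2]
gripper_width: 0.0
```

{"api": "play_rows", "payload": {
  "deltas": [
    {"tx": 0, "ty": 0, "tz": 0.7, "wx": 0, "wy": 0, "wz": 0, "fingers": 0},
    {"tx": 0, "ty": 0, "tz": 1.4, "wx": 0, "wy": 0, "wz": 0, "fingers": 0},
    {"tx": 0, "ty": 0, "tz": 2, "wx": 0, "wy": 0, "wz": 0, "fingers": 0}
  ]
}}

```text
clock: 8.55
tool_pos: [516.4, 97.1, 76.9]
tool_rot: [-1.893, -2.507, -0.0]
wrist_force: [0.3, 0.2, 0.4]
gripper_width: 0.0
```

```bash
python3 -c "
from h import *
d=snap('scene','pics/s6.png');d=cv2.imread('pics/s6.png');cv2.imwrite('pics/s6c.png',np.clip(cv2.resize(d[120:170,320:380],None,fx=12,fy=12,interpolation=2)*2.5,0,255).astype(np.uint8))
d=snap('top','pics/t6.png');d=cv2.imread('pics/t6.png');cv2.imwrite('pics/t6c.png',np.clip(cv2.resize(d[190:320,200:420],None,fx=3,fy=3)*1.6,0,255).astype(np.uint8))
"
```

```text
(no output)
```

View pics/s6c.png

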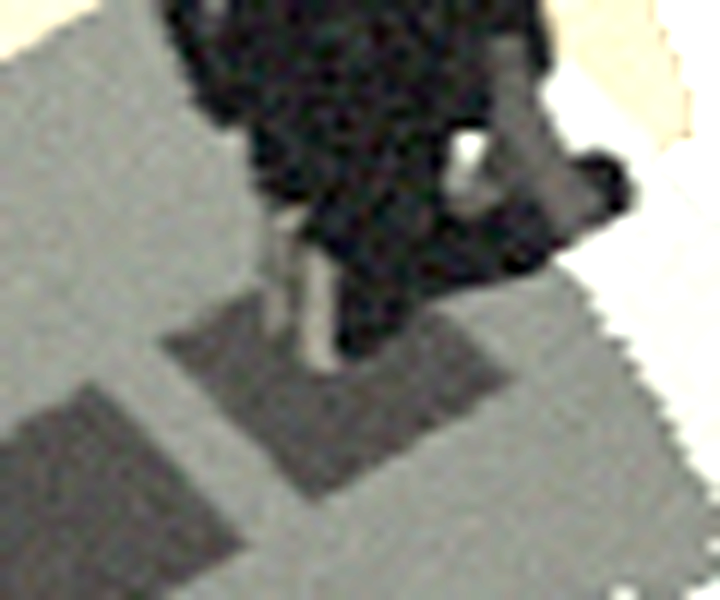

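View pics/t6c.png

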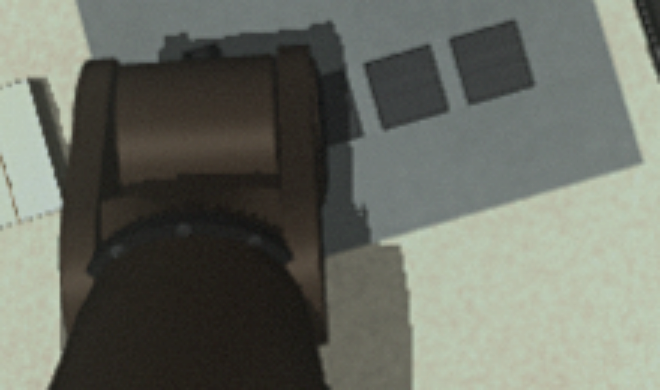

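The tip corner is now at px (348.2,150.8), with an estimated 10–15 mm left. Measured pose tracks the command and there is no load, so it isn't touching. The drawer edge hasn't moved.

{"api": "play_rows", "payload": {
  "deltas": [
    {"tx": 0, "ty": 0, "tz": 0.7, "wx": 0, "wy": 0, "wz": 0, "fingers": 0},
    {"tx": 0, "ty": 0, "tz": 1.4, "wx": 0, "wy": 0, "wz": 0, "fingers": 0},
    {"tx": 0, "ty": 0, "tz": 2, "wx": 0, "wy": 0, "wz": 0, "fingers": 0}
  ]
}}

```text
clock: 8.95
tool_pos: [516.4, 97.1, 74.9]
tool_rot: [1.893, 2.507, 0.0]
wrist_force: [-0.1, 0.0, 0.3]
gripper_width: -0.4
```

{"api": "play_rows", "payload": {
  "deltas": [
    {"tx": 0, "ty": 0, "tz": 0.7, "wx": 0, "wy": 0, "wz": 0, "fingers": 0},
    {"tx": 0, "ty": 0, "tz": 1.4, "wx": 0, "wy": 0, "wz": 0, "fingers": 0},
    {"tx": 0, "ty": 0, "tz": 2, "wx": 0, "wy": 0, "wz": 0, "fingers": 0}
  ]
}}

```text
clock: 9.25
tool_pos: [516.4, 97.1, 72.9]
tool_rot: [-1.893, -2.507, -0.0]
wrist_force: [0.3, 0.4, 0.1]
gripper_width: -0.1
```

{"api": "play_rows", "payload": {
  "deltas": [
    {"tx": 0, "ty": 0, "tz": 0.5, "wx": 0, "wy": 0, "wz": 0, "fingers": 0},
    {"tx": 0, "ty": 0, "tz": 1, "wx": 0, "wy": 0, "wz": 0, "fingers": 0}
  ]
}}

```text
clock: 9.45
tool_pos: [516.4, 97.1, 72.0]
tool_rot: [1.893, 2.507, 0.0]
wrist_force: [-0.3, -0.1, -0.9]
gripper_width: -0.1
```

{"api": "play_rows", "payload": {
  "deltas": [
    {"tx": 0, "ty": 0, "tz": 0.5, "wx": 0, "wy": 0, "wz": 0, "fingers": 0},
    {"tx": 0, "ty": 0, "tz": 1, "wx": 0, "wy": 0, "wz": 0, "fingers": 0}
  ]
}}

```text
clock: 9.65
tool_pos: [516.4, 97.1, 71.0]
tool_rot: [1.893, 2.507, 0.0]
wrist_force: [-0.4, -0.9, 0.0]
gripper_width: 0.0
```

```bash
python3 -c "
from h import *
print(arm.read_state()['joint_pos'],arm.read_state()['tau'],arm.hold_point_z)
d=snap('scene','pics/s7.png');d=cv2.imread('pics/s7.png');cv2.imwrite('pics/s7c.png',np.clip(cv2.resize(d[80:180,290:410],None,fx=6,fy=6,interpolation=2)*2.5,0,255).astype(np.uint8))
"
```

```text
[ 6.00679605e-02  5.27059651e-01  1.93102858e+00  1.16068222e-04
  6.83401746e-01 -2.17069493e-01] [ 3.52008201e-04 -5.52547431e+01 -1.71819645e+01  5.64897539e-05
  1.97178108e-02  2.01567104e-05] 18.700000000000003
```

View pics/s7c.png

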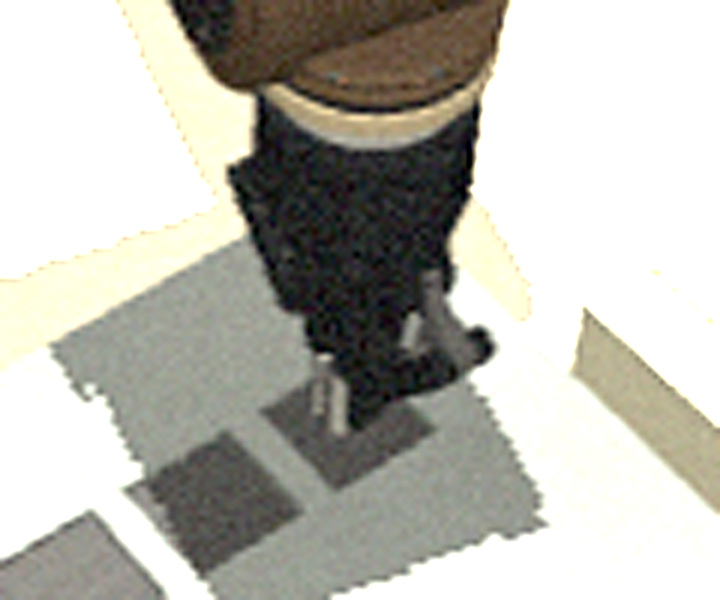

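The tip corner is at px (348,152.5), close to the predicted contact position. From here I'll use 1 mm steps and read the force after each.

{"api": "play_rows", "payload": {
  "deltas": [
    {"tx": 0, "ty": 0, "tz": 0.5, "wx": 0, "wy": 0, "wz": 0, "fingers": 0},
    {"tx": 0, "ty": 0, "tz": 1, "wx": 0, "wy": 0, "wz": 0, "fingers": 0}
  ]
}}

```text
clock: 9.9
tool_pos: [516.4, 97.1, 70.0]
tool_rot: [1.894, 2.507, 0.0]
wrist_force: [-0.1, -0.3, -0.0]
gripper_width: -0.1
```

{"api": "play_rows", "payload": {
  "deltas": [
    {"tx": 0, "ty": 0, "tz": 0.5, "wx": 0, "wy": 0, "wz": 0, "fingers": 0},
    {"tx": 0, "ty": 0, "tz": 1, "wx": 0, "wy": 0, "wz": 0, "fingers": 0}
  ]
}}

```text
clock: 10.1
tool_pos: [516.4, 97.1, 69.0]
tool_rot: [1.894, 2.507, 0.0]
wrist_force: [0.6, -0.2, -0.6]
gripper_width: 0.4
```

{"api": "play_rows", "payload": {
  "deltas": [
    {"tx": 0, "ty": 0, "tz": 0.5, "wx": 0, "wy": 0, "wz": 0, "fingers": 0},
    {"tx": 0, "ty": 0, "tz": 1, "wx": 0, "wy": 0, "wz": 0, "fingers": 0}
  ]
}}

```text
clock: 10.3
tool_pos: [516.4, 97.1, 67.9]
tool_rot: [-1.893, -2.507, -0.0]
wrist_force: [1.0, 0.6, 0.7]
gripper_width: -0.3
```

{"api": "play_rows", "payload": {
  "deltas": [
    {"tx": 0, "ty": 0, "tz": 0.5, "wx": 0, "wy": 0, "wz": 0, "fingers": 0},
    {"tx": 0, "ty": 0, "tz": 1, "wx": 0, "wy": 0, "wz": 0, "fingers": 0}
  ]
}}

```text
clock: 10.5
tool_pos: [516.4, 97.1, 67.0]
tool_rot: [-1.893, -2.507, -0.0]
wrist_force: [-0.5, -0.1, 0.1]
gripper_width: 0.0
```

{"api": "play_rows", "payload": {
  "deltas": [
    {"tx": 0, "ty": 0, "tz": 0.5, "wx": 0, "wy": 0, "wz": 0, "fingers": 0},
    {"tx": 0, "ty": 0, "tz": 1, "wx": 0, "wy": 0, "wz": 0, "fingers": 0}
  ]
}}

```text
clock: 10.7
tool_pos: [516.4, 97.1, 66.1]
tool_rot: [1.893, 2.507, 0.0]
wrist_force: [-0.4, -0.7, 1.8]
gripper_width: 0.3
```

{"api": "play_rows", "payload": {
  "deltas": [
    {"tx": 0, "ty": 0, "tz": 0.5, "wx": 0, "wy": 0, "wz": 0, "fingers": 0},
    {"tx": 0, "ty": 0, "tz": 1, "wx": 0, "wy": 0, "wz": 0, "fingers": 0}
  ]
}}

```text
clock: 10.9
tool_pos: [516.4, 97.1, 65.0]
tool_rot: [1.893, 2.507, 0.0]
wrist_force: [-0.9, 0.2, 2.6]
gripper_width: 0.3
```

```bash
python3 -c "
from h import *
d=snap('scene','pics/s8.png');d=cv2.imread('pics/s8.png');cv2.imwrite('pics/s8c.png',np.clip(cv2.resize(d[120:170,320:380],None,fx=12,fy=12,interpolation=2)*2.5,0,255).astype(np.uint8))
"
```

```text
(no output)
```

View pics/s8c.png

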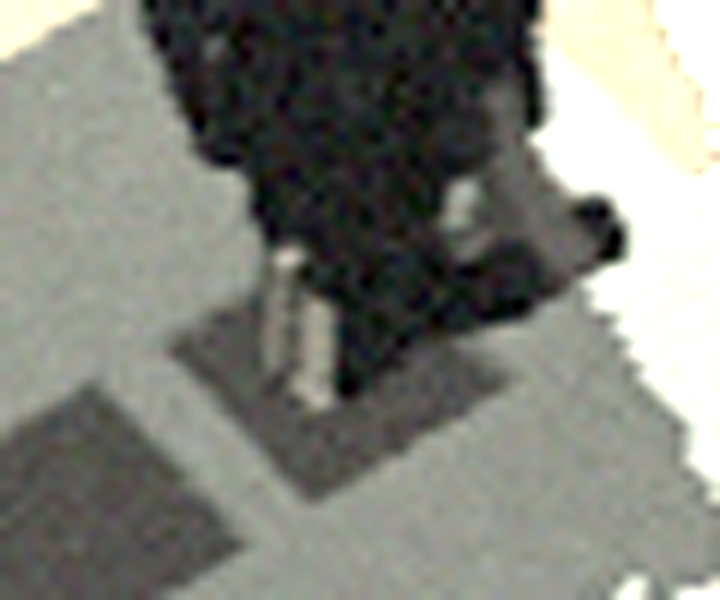

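The force has risen to 1.8 and then 2.6 N, so contact began at a reported z of about 66.5. The tip is inside plate d. I'll use smaller steps.

{"api": "play_rows", "payload": {
  "deltas": [
    {"tx": 0, "ty": 0, "tz": 0.5, "wx": 0, "wy": 0, "wz": 0, "fingers": 0},
    {"tx": 0, "ty": 0, "tz": 0.5, "wx": 0, "wy": 0, "wz": 0, "fingers": 0}
  ]
}}

```text
clock: 11.15
tool_pos: [516.4, 97.1, 64.5]
tool_rot: [1.893, 2.507, 0.0]
wrist_force: [0.1, 0.0, 1.0]
gripper_width: 0.1
```

{"api": "play_rows", "payload": {
  "deltas": [
    {"tx": 0, "ty": 0, "tz": 0.5, "wx": 0, "wy": 0, "wz": 0, "fingers": 0},
    {"tx": 0, "ty": 0, "tz": 0.5, "wx": 0, "wy": 0, "wz": 0, "fingers": 0}
  ]
}}

```text
clock: 11.35
tool_pos: [516.4, 97.1, 63.9]
tool_rot: [-1.893, -2.507, -0.0]
wrist_force: [0.2, -0.3, 1.0]
gripper_width: 0.0
```

{"api": "play_rows", "payload": {
  "deltas": [
    {"tx": 0, "ty": 0, "tz": 0.5, "wx": 0, "wy": 0, "wz": 0, "fingers": 0},
    {"tx": 0, "ty": 0, "tz": 0.5, "wx": 0, "wy": 0, "wz": 0, "fingers": 0}
  ]
}}

```text
clock: 11.55
tool_pos: [516.4, 97.1, 63.5]
tool_rot: [1.893, 2.507, 0.0]
wrist_force: [0.3, 0.2, 0.8]
gripper_width: 0.1
```

{"api": "play_rows", "payload": {
  "deltas": [
    {"tx": 0, "ty": 0, "tz": 0.5, "wx": 0, "wy": 0, "wz": 0, "fingers": 0},
    {"tx": 0, "ty": 0, "tz": 0.5, "wx": 0, "wy": 0, "wz": 0, "fingers": 0}
  ]
}}

```text
clock: 11.75
tool_pos: [516.4, 97.1, 63.0]
tool_rot: [1.893, 2.507, 0.0]
wrist_force: [0.8, -0.2, 1.3]
gripper_width: 0.2
```

```bash
python3 -c "
from h import *
d=snap('top','pics/t9.png');d=cv2.imread('pics/t9.png');cv2.imwrite('pics/t9c.png',np.clip(cv2.resize(d[190:320,200:430],None,fx=3,fy=3)*1.6,0,255).astype(np.uint8))
"
```

```text
(no output)
```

View pics/t9c.png

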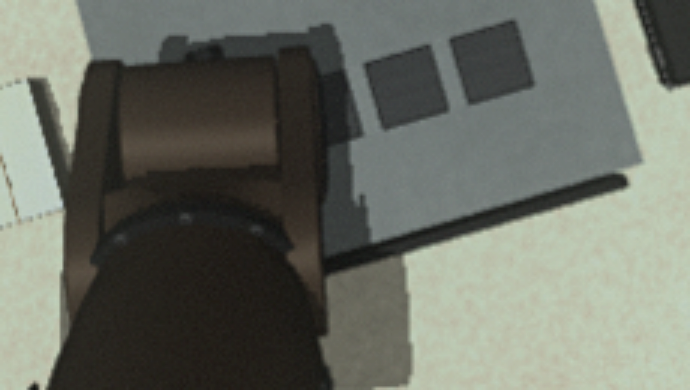

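A dark drawer strip now stands out in front of the case, from (325,265) to (625,180) in the crop. Plate d is giving, so it is the release. I'll push on gently to the firm stop.

{"api": "play_rows", "payload": {
  "deltas": [
    {"tx": 0, "ty": 0, "tz": 0.5, "wx": 0, "wy": 0, "wz": 0, "fingers": 0},
    {"tx": 0, "ty": 0, "tz": 1, "wx": 0, "wy": 0, "wz": 0, "fingers": 0},
    {"tx": 0, "ty": 0, "tz": 1, "wx": 0, "wy": 0, "wz": 0, "fingers": 0}
  ]
}}

```text
clock: 12.1
tool_pos: [516.4, 97.1, 61.9]
tool_rot: [-1.893, -2.507, -0.0]
wrist_force: [-0.3, 0.5, 1.3]
gripper_width: 0.2
```

{"api": "play_rows", "payload": {
  "deltas": [
    {"tx": 0, "ty": 0, "tz": 0.5, "wx": 0, "wy": 0, "wz": 0, "fingers": 0},
    {"tx": 0, "ty": 0, "tz": 0.5, "wx": 0, "wy": 0, "wz": 0, "fingers": 0}
  ]
}}

```text
clock: 12.3
tool_pos: [516.4, 97.1, 61.4]
tool_rot: [-1.893, -2.507, -0.0]
wrist_force: [0.1, 1.3, 0.5]
gripper_width: 0.0
```

{"api": "play_rows", "payload": {
  "deltas": [
    {"tx": 0, "ty": 0, "tz": 0.5, "wx": 0, "wy": 0, "wz": 0, "fingers": 0},
    {"tx": 0, "ty": 0, "tz": 0.5, "wx": 0, "wy": 0, "wz": 0, "fingers": 0}
  ]
}}

```text
clock: 12.5
tool_pos: [516.4, 97.1, 61.0]
tool_rot: [1.894, 2.507, 0.0]
wrist_force: [0.2, 0.2, 1.4]
gripper_width: 0.2
```

{"api": "play_rows", "payload": {
  "deltas": [
    {"tx": 0, "ty": 0, "tz": 0.5, "wx": 0, "wy": 0, "wz": 0, "fingers": 0},
    {"tx": 0, "ty": 0, "tz": 0.5, "wx": 0, "wy": 0, "wz": 0, "fingers": 0}
  ]
}}

```text
clock: 12.7
tool_pos: [516.4, 97.1, 60.7]
tool_rot: [1.893, 2.507, 0.0]
wrist_force: [-1.5, -0.5, 5.0]
gripper_width: 0.1
```

```bash
cat > dr.py <<'E'
from h import *
import sys
d=snap('top',sys.argv[1])
# drawer: dark strip beyond case front; distance of the dark pixels' outer edge from the case front line at drawer top z~? 
g=cv2.cvtColor(d["image"],cv2.COLOR_RGB2GRAY)
c,q=np.cos(.271),np.sin(.271); o=np.array([542.2,4.0])+65*np.array([c,q])
E=d["extrinsics"]
def pr(p):
    k=E[:3,:3]@p+E[:3,3]; a=k[:2]/k[2]; a=a*(1+d['k1']*(a@a)); return a*d['fx']+[d['cx'],d['cy']]
for y in (-120,-80,-40):
    P=[]
    for x in np.arange(-150,-215,-1.):
        u=pr(np.array([o[0]+c*x-q*y,o[1]+q*x+c*y,80.])).astype(np.float32)
        P.append(cv2.getRectSubPix(g,(1,1),(float(u[0]),float(u[1])))[0,0])
    P=np.array(P,int); dark=np.where(P<(50))[0]; print(y,"dark from x=",-150-dark.min() if len(dark) else None,"to",-150-dark.max() if len(dark) else None, P[::4])
E
python3 dr.py pics/t10.png
```

```text
-120 dark from x= -168 to -187 [ 77  77  76  78  72  28  23  22  29  32  97 121 120 121 121 123 119]
-80 dark from x= -168 to -187 [ 78  76  78  77  70  35  23  22  30  29 101 123 119 119 122 121 120]
-40 dark from x= -168 to -187 [ 79  79  78  79  71  25  18  20  27  28  94 121 119 121 122 121 121]
```

The force has jumped to 5 N and the drawer front is out about 23 mm, so this is probably the stop. I'll press a little more to confirm.

{"api": "play_rows", "payload": {
  "deltas": [
    {"tx": 0, "ty": 0, "tz": 0.5, "wx": 0, "wy": 0, "wz": 0, "fingers": 0},
    {"tx": 0, "ty": 0, "tz": 0.5, "wx": 0, "wy": 0, "wz": 0, "fingers": 0}
  ]
}}

```text
clock: 12.95
tool_pos: [516.5, 97.1, 60.7]
tool_rot: [1.893, 2.507, 0.001]
wrist_force: [-2.2, -0.9, 11.4]
gripper_width: -0.4
```

{"api": "play_rows", "payload": {
  "deltas": [
    {"tx": 0, "ty": 0, "tz": 0.4, "wx": 0, "wy": 0, "wz": 0, "fingers": 0},
    {"tx": 0, "ty": 0, "tz": 0.4, "wx": 0, "wy": 0, "wz": 0, "fingers": 0}
  ]
}}

```text
clock: 13.15
tool_pos: [516.5, 97.1, 60.6]
tool_rot: [1.893, 2.506, 0.001]
wrist_force: [-4.3, 0.2, 15.8]
gripper_width: -0.3
```

```bash
python3 dr.py pics/t11.png; python3 -c "
from h import *
print(arm.read_state()['tool_pos'],arm.read_state()['wrist_force'])"
```

```text
-120 dark from x= -168 to -187 [ 77  76  76  77  70  29  23  23  29  31  97 121 120 121 122 122 120]
-80 dark from x= -168 to -187 [ 78  76  77  77  71  34  23  22  29  29 101 124 119 119 122 122 120]
-40 dark from x= -168 to -187 [ 77  78  78  79  70  26  21  20  27  28  95 121 121 122 121 121 122]
[516.52228194  97.10531913  60.6098654 ] [-4.04232833 -0.7774333  16.10206968]
```

It's at the firm stop: 16 N with z pinned at 60.6, about 6 mm after contact. I'll retreat straight up.

{"api": "play_rows", "payload": {
  "deltas": [
    {"tx": 0, "ty": 0, "tz": -1, "wx": 0, "wy": 0, "wz": 0, "fingers": 0},
    {"tx": 0, "ty": 0, "tz": -5, "wx": 0, "wy": 0, "wz": 0, "fingers": 0},
    {"tx": 0, "ty": 0, "tz": -15, "wx": 0, "wy": 0, "wz": 0, "fingers": 0},
    {"tx": 0, "ty": 0, "tz": -35, "wx": 0, "wy": 0, "wz": 0, "fingers": 0},
    {"tx": 0, "ty": 0, "tz": -65, "wx": 0, "wy": 0, "wz": 0, "fingers": 0},
    {"tx": 0, "ty": 0, "tz": -95, "wx": 0, "wy": 0, "wz": 0, "fingers": 0},
    {"tx": 0, "ty": 0, "tz": -125, "wx": 0, "wy": 0, "wz": 0, "fingers": 0},
    {"tx": 0, "ty": 0, "tz": -150, "wx": 0, "wy": 0, "wz": 0, "fingers": 0},
    {"tx": 0, "ty": 0, "tz": -170, "wx": 0, "wy": 0, "wz": 0, "fingers": 0},
    {"tx": 0, "ty": 0, "tz": -170, "wx": 0, "wy": 0, "wz": 0, "fingers": 0}
  ]
}}

```text
clock: 14.2
tool_pos: [517.2, 97.2, 232.6]
tool_rot: [1.891, 2.504, 0.005]
wrist_force: [-0.3, 0.3, -0.9]
gripper_width: 0.2
```

{"api": "play_rows", "payload": {
  "deltas": [
    {"tx": 40, "ty": -10, "tz": 0, "wx": 0, "wy": 0, "wz": 0, "fingers": 0},
    {"tx": 80, "ty": -20, "tz": 0, "wx": 0, "wy": 0, "wz": 0, "fingers": 0},
    {"tx": 120, "ty": -30, "tz": 0, "wx": 0, "wy": 0, "wz": 0, "fingers": 0},
    {"tx": 160, "ty": -40, "tz": 0, "wx": 0, "wy": 0, "wz": 0, "fingers": 0},
    {"tx": 200, "ty": -50, "tz": 0, "wx": 0, "wy": 0, "wz": 0, "fingers": 0},
    {"tx": 240, "ty": -60, "tz": 0, "wx": 0, "wy": 0, "wz": 0, "fingers": 0},
    {"tx": 280, "ty": -70, "tz": 0, "wx": 0, "wy": 0, "wz": 0, "fingers": 0},
    {"tx": 320, "ty": -80, "tz": 0, "wx": 0, "wy": 0, "wz": 0, "fingers": 0},
    {"tx": 320, "ty": -80, "tz": 0, "wx": 0, "wy": 0, "wz": 0, "fingers": 0},
    {"tx": 320, "ty": -80, "tz": 0, "wx": 0, "wy": 0, "wz": 0, "fingers": 0}
  ]
}}

```text
clock: 15.2
tool_pos: [351.2, 383.2, 229.0]
tool_rot: [-1.891, -2.509, 0.002]
wrist_force: [0.3, -0.5, -0.3]
gripper_width: 0.1
```

```bash
python3 dr.py pics/t12.png; python3 -c "
from h import *
print(arm.read_state()['joint_velocities'].round(3))
d=snap('scene','pics/s12.png')
a=cv2.imread('pics/top0.png');b=cv2.imread('pics/t12.png')
cv2.imwrite('pics/cmp.png',np.vstack([a[80:320,160:480],b[80:320,160:480]]))"
```

```text
-120 dark from x= -168 to -187 [ 69  69  69  71  63  26  20  22  27  30  91 109 110 109 109 109 108]
-80 dark from x= -168 to -187 [ 69  70  70  69  63  31  21  20  27  27  92 111 107 107 110 110 109]
-40 dark from x= -168 to -187 [ 71  71  71  72  64  23  19  20  27  26  92 110 109 111 110 110 111]
[-0.025 -0.004  0.001  0.001  0.001  0.   ]
```

View pics/cmp.png

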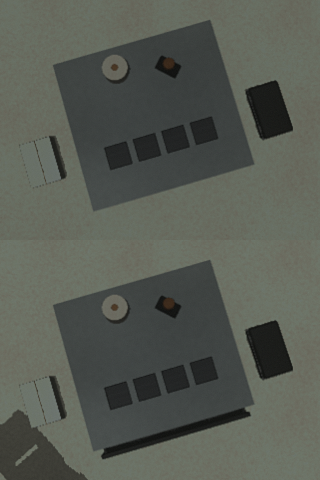

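View pics/s12.png

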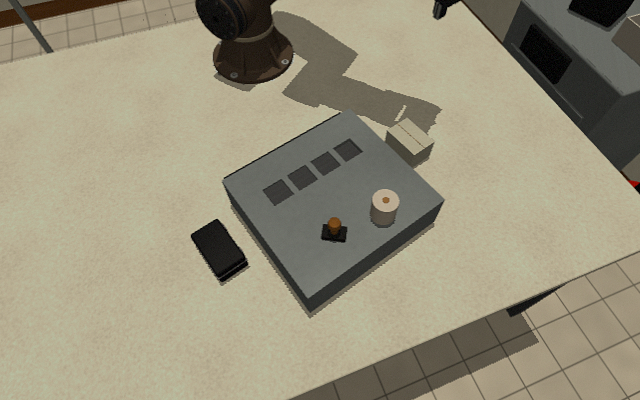

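The drawer strip stands out along the case front and the bystanders are where they were: roll (275,147), stamp (328,146), and both boxes unchanged. The hand is clear, so I'll hand the job in.

```bash
python3 -c "
from workcell import arm
print(arm.sign_off())"
```

```text
the job is handed in; nothing more can be done
None
```

The cash drawer is open and the job is handed in. The release was the first plate I tried, plate d (y = +96 mm), so I never touched the other three.

- **Push:** I pushed plate d in with the closed fingertips. It sank about 6 mm from first contact to a firm stop, where I pressed to 16 N with no further travel. I then lifted the hand straight up and moved it well clear by about 15 s.
- **Final checks:** After the hand left, the top camera still showed the drawer front about 22–23 mm out, unchanged from its position at the stop (24 mm nominal). The paper roll, stamp, carton and hard case look unmoved from the first pictures, and the wrist force is back to noise.
- **Height reading disagreed:** Contact came at a reported tool height of about 66 mm, not the expected 98.5 mm. The camera showed the tip well above the plate until then, so I went by touch and pictures. I did not find the cause.
- **Sink force read low:** While the plate sank the wrist force read only about 0.5–2.6 N, against the stated 3 N or so. The opening drawer in the picture and the firm stop are what confirmed it was the release.

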